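Swap the bead jar behind the bottles

TASK

Swap the used-up bead jar (teal lid, on the green craft mat) for the full one (pink lid) that stands in the lilac rack behind two bottles. First clear both bottles onto the grey side mat; with them out of the way, set the full jar on the orange pad of the craft mat, then stand the used jar on the white pad at the back of the rack, where the full one was. Last, put each bottle back on the coaster of its cap's colour; everything ends upright and fully on its pad, with nothing knocked over on the way.

Things in the scene. Friction and masses are not known exactly. Their poses are not given: they have to be found in the camera images.
- blue_bottle_center (a point): centre, half-way up, of the white bottle with a blue cap and blue band: 126 mm tall, upright. Its body is a straight cylinder of 50 mm diameter for the lower 95 mm, then a shoulder and a cap of 34 mm diameter, which reaches 63 mm above this point; the underside is 63 mm below it. About 0.16 kg. It starts on the blue coaster. z is its upright axis.
- yellow_bottle_center (a point): centre, half-way up, of the brown bottle with a yellow cap and yellow band: 126 mm tall, upright. Its body is a straight cylinder of 50 mm diameter for the lower 95 mm, then a shoulder and a cap of 34 mm diameter, which reaches 63 mm above this point; the underside is 63 mm below it. About 0.16 kg. It starts on the yellow coaster. z is its upright axis.
- full_jar_center (a point): centre, half-way up, of the full bead jar: upright cylinder of 48 mm diameter and 62 mm height (top 31 mm above, underside 31 mm below this point), pink lid, pink beads. About 0.09 kg. It starts on the white pad at the back of the rack, about 52 mm behind and midway between the bottles, too close to them for a gripper to reach down to it before they are cleared.
- used_jar_center (a point): centre, half-way up, of the used-up jar: same size as the full one (48 mm diameter, 62 mm tall), teal lid, clear with one layer of teal beads. It starts on the green craft mat (200 x 140 mm, 3 mm thick), 95 to 130 mm from the orange pad, centre to centre.
- blue_coaster_top (a point): centre of the top face of the blue round pad (72 mm diameter, 3 mm thick, fixed), in the front row of the rack, beside the yellow one (centres 112 mm apart). z is up.
- rack: lilac rack, 240 mm wide (y), 145 mm deep (x), fixed; x points from its open front (robot side) to its back. Origin on the desk, midway across. Open above; floor 10 mm, walls at sides and back 40 mm above the desk. Coaster centres at x -32, y +-56 mm, white pad at x 20, y 0. Inner side walls at y +-112, back wall at x 72 mm. Two small tins, up to 30 mm tall, stay in its back corners.
- yellow_coaster_top (a point): centre of the top face of the yellow round pad (72 mm diameter, 3 mm thick, fixed), in the front row of the rack, 112 mm from the blue one; which of the two is on the left varies. z is up.
- back_pad_top (a point): centre of the top face of the white round pad (72 mm diameter, 3 mm thick, fixed), in the rack, 52 mm behind the midpoint of the two coasters and 52 mm in front of the rack's back wall. z is up.
- work_pad_top (a point): centre of the top face of the orange round pad (72 mm diameter, 3 mm thick, fixed), on the green craft mat, which lies left or right of the rack, in front of it. z is up.
- side_mat_top (a point): centre of the top face of the light grey side mat with a darker edge (200 mm along its own x, 140 mm along its own y, 3 mm thick, fixed, empty), on the other side of the rack from the craft mat. Both bottles fit on it with their centres 50 mm either way from this point along its x axis.
Not all that is in view belongs to the job. Several things look just like the part that bears work_pad_top: the one meant starts farthest to the robot's right.

How it is judged:
By the outcome, as a careful person would: the job done as asked, in the order asked, and still so for the second after the job is handed in, with the robot touching nothing.
It also fails if it takes over 141 s, if anything falls off the work surface, if the arm or the gripper's body presses on something with over 40 N, if the wrist force passes 120 N, or if a joint passes its speed limit or range.

ROBOT

A 6-joint arm with a two-finger parallel gripper is mounted at the origin on the work surface. World frame = base frame: x ahead of the robot, y to its left, z up, the work surface at z = 0. Lengths are in m, angles in rad, forces in N, time in s.
With the tool pointing down it reaches from about 0.275 to 0.825 m from the base axis. Payload 4.9 kg.
Tool frame: the origin (TCP) lies midway between the tips of the shut fingers; the grasp point (between the pads) lies 19 mm behind it (grip_point_offset is the distance from the TCP to the grasp point, in m); z points along the fingers, x is the direction in which the jaws open and shut, and the axes are right-handed (so a half turn about z gives the same grasp; the last joint's range is limited). The gripper opens to 85 mm and grips with 20 to 120 N. Pads are 22 mm wide; open, the fingers measure 114 mm over their backs; the gripper's body (76 mm by 85 mm) begins 54 mm behind the grasp point. The pads swing forward as they close: fully open they stand 13 mm farther back than shut.
Start: joints at [-0.134, 0.326, -0.193, 1.052, 0, 1.437], TCP at [0.55, 0, 0.21] pointing down, gripper open.
Joint ranges: [-2.65, 2.65], [-0.97, 1.79], [-1.3, 1.35], [-1.93, 2.1], [-1.47, 1.37], [-3.14, 3.14]. Speed limits (rad/s): [2.57, 2.57, 3.14, 3.14, 3.14, 3.14].

INTERFACE

Orientations are given as a rotation vector (axis times angle).
In Python, from cell import * gives the robot as it stands. Calls block until the motion is done:
- movep(position, orientation): joint-space move of the TCP to a pose.
- move_l(position, velocity=0.15, rot=None, until_force=None): straight line of the TCP; rot=None keeps the orientation; velocity is the mean speed in m/s. With until_force (N) it stops when the force on the tool has changed by that much, and returns True; else False.
- set_joints(angles): joint-space move.
- let_go() and grab(newtons=None): open the fingers fully, or close them until they stop; newtons is the grip in N (None keeps the last).
- sleep(seconds).
- ik(position, orientation): joint angles nearest the present ones, or None.
- get_state(): the state.
- grab_frame(name): name is "scene" or "side" or "wrist"; returns a dict with "img" (480x640x3 uint8, red, green, blue), "fx", "fy", "cx", "cy" (pixels), "k1" (the pictures are not rectified: a ray, as slopes to the right and down, at radius r is drawn at 1 + k1 r^2 times it, then the intrinsics apply), "cam_to_world" (4x4, takes a point from camera to world coordinates); the wrist camera has in their place "T_tool_cam" (4x4, takes a point from camera to tool coordinates, whose origin is the TCP and whose axes are the tool frame's). Camera axes: x right, y down, z forward; pixel columns grow to the right and rows downward; lengths in m; the calibration is good to about 2 mm. A picture is of the moment at which its call begins: read the wrist's pose just before it. There is no depth.
A pose or a line that the arm cannot do raises MotionError and nothing moves.
- sign_off(): hands the job in, once; it reports no verdict.
Trained networks look in the newest picture that a camera, given by its name, has taken for a name from the list of things; names that differ only in an ending like _2 or _b are one class to them, and where a whole thing is asked for, a point or a joint stands for the part that bears it (a point fixed in the world has none). Each returns a list of dicts, best first, with "score" (0 to 1); they miss things now and then, are a little off and sometimes report something else, mostly with a low value. They report only what shows in the picture. A call takes as long as a camera call. They do not tell look-alikes from the thing itself.
- spot_in(camera, name): "centre" ([column, row] in pixels, amid what is visible of it).
- silhouettes(camera, name): "mask" (480x640 bool, what is visible of it) and "centre" ([column, row] in pixels, amid what is visible of it).
- tip_of(camera, name): "centre" ([column, row] in pixels: a listed point, or the origin of a listed thing).
The state is a dict: "clock": time; "q": joint angles; "joint_velocities": joint speeds; "tau": joint torques, N m; "position": TCP position; "eef_rot": TCP orientation; "contact_force": force on the tool from outside, world axes, zero at the start; "wrist_torque": the same for the moment, N m; "finger_gap": opening from 0.0 (shut) to 1.0 (fully open).
Only numpy, scipy, OpenCV 4.12 (cv2) and the standard library are available. Lean on these libraries where they do the work, as an engineer would, in place of code of your own. Each camera call takes 0.05 s, during which the arm holds its last target.

## Working session

There is one attempt and no reset: what is moved stays moved. The work goes in short steps, each a Python script; the robot and the scene stay as the last script left them, time stands still between calls to the robot, and variables do not carry over. Pictures are saved under pics/ and viewed, and the job is handed in when it is done.

```bash
mkdir -p pics; ls; python3 - <<'E'
from cell import *
import cv2
s=get_state(); print(s['clock'],s['position'],s['eef_rot'],s['finger_gap'])
for n in ["scene","side","wrist"]:
    f=grab_frame(n); cv2.imwrite(f"pics/{n}0.png",f["img"][:,:,::-1])
    print(n,f["fx"],f["fy"],f["cx"],f["cy"],f["k1"]); print(f.get("cam_to_world",f.get("T_tool_cam")))
E
```

```text
pics
0.0 [5.49374328e-01 8.97903868e-05 2.09194516e-01] [-3.14138121e+00 -1.44579046e-05  2.73553024e-03] 0.9998496567506091
scene 439.4239196972877 439.4239196972877 319.7436866197639 239.54534235785388 -0.006685520124134121
[[ 0.7954556   0.40986905 -0.44638295  0.85468765]
 [ 0.60596402 -0.54721067  0.57738036 -0.46924216]
 [-0.00761517 -0.72977246 -0.6836477   0.62395484]
 [ 0.          0.          0.          1.        ]]
side 479.2744254085035 479.2744254085035 321.9666137181334 233.7705714092035 -0.0049428335253592975
[[ 0.94321136 -0.2408425   0.22879513  0.26641634]
 [-0.33180316 -0.64966614  0.68398872 -0.66919311]
 [-0.01609311 -0.72106088 -0.69268479  0.80067606]
 [ 0.          0.          0.          1.        ]]
wrist 331.7222419170516 331.7222419170516 325.3270190615713 241.67073449362564 0.009698713331524765
[[ 9.99999561e-01  1.83784909e-04  9.18496591e-04  1.49113192e-04]
 [-4.61936629e-04  9.49792677e-01  3.12879622e-01 -8.06495060e-02]
 [-8.14878783e-04 -3.12879909e-01  9.49792345e-01 -1.64994697e-01]
 [ 0.00000000e+00  0.00000000e+00  0.00000000e+00  1.00000000e+00]]
```

View pics/scene0.png

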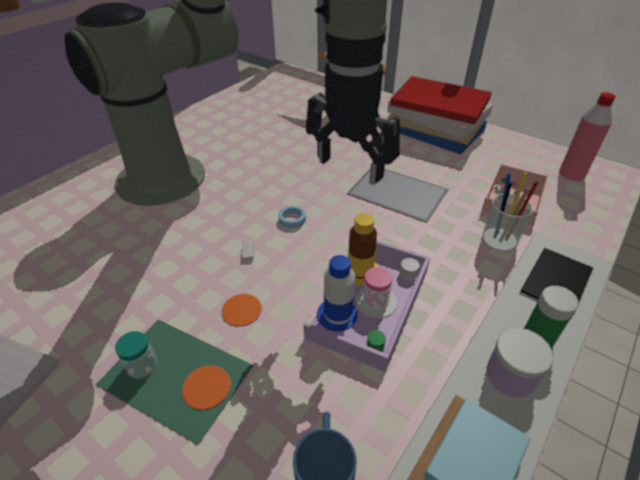

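View pics/side0.png

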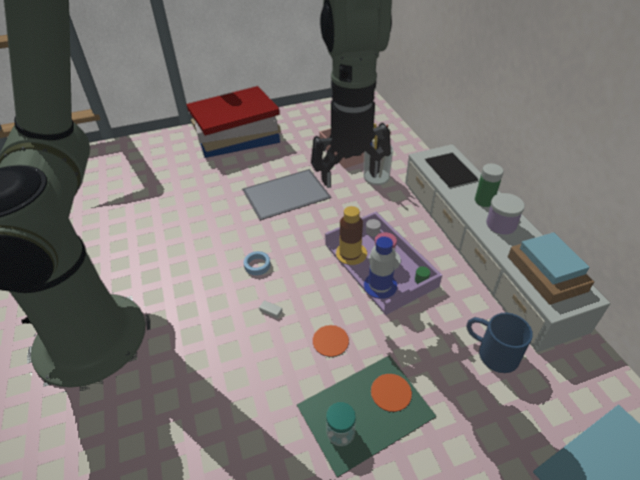

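View pics/wrist0.png

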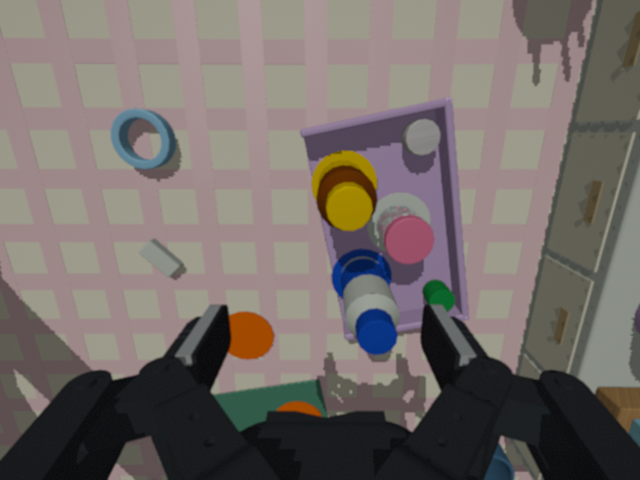

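```bash
cat > h.py <<'E'
from cell import *
import numpy as np, cv2
from scipy.spatial.transform import Rotation as R
def frame(n):
    s=get_state(); f=grab_frame(n)
    if n=="wrist":
        T=np.eye(4);T[:3,:3]=R.from_rotvec(s['eef_rot']).as_matrix();T[:3,3]=s['position']
        f["T"]=T@np.array(f["T_tool_cam"])
    else: f["T"]=np.array(f["cam_to_world"])
    return f
def ray(f,px):
    K=np.array([[f["fx"],0,f["cx"]],[0,f["fy"],f["cy"]],[0,0,1.]])
    u=cv2.undistortPoints(np.array([[px]],float),K,np.array([f["k1"],0,0,0,0.]))[0,0]
    d=f["T"][:3,:3]@np.array([u[0],u[1],1]); return f["T"][:3,3],d/np.linalg.norm(d)
def onz(f,px,z):
    o,d=ray(f,px); return o+d*(z-o[2])/d[2]
def tri(rs):
    A=np.zeros((3,3));b=np.zeros(3)
    for o,d in rs:
        P=np.eye(3)-np.outer(d,d);A+=P;b+=P@o
    x=np.linalg.solve(A,b)
    return x,[np.linalg.norm((np.eye(3)-np.outer(d,d))@(x-o)) for o,d in rs]
E
python3 - <<'E'
from h import *
np.set_printoptions(precision=4,suppress=True)
fs={n:frame(n) for n in ["scene","side","wrist"]}
names="blue_bottle_center yellow_bottle_center full_jar_center used_jar_center blue_coaster_top yellow_coaster_top back_pad_top work_pad_top side_mat_top rack".split()
for n in names:
    rs=[]
    for c in fs:
        L=tip_of(c,n)
        print(n,c,[(np.round(l["centre"],1).tolist(),round(l["score"],2)) for l in L[:3]])
        if L and n!="work_pad_top": rs.append(ray(fs[c],L[0]["centre"]))
    if len(rs)>1: 
        x,e=tri(rs); print("   ->",x,np.array(e))
    if n=="work_pad_top":
        for c in ["scene","side"]:
            for l in tip_of(c,n): print("   pad",c,onz(fs[c],l["centre"],.006))
print(get_state()['clock'])
f=fs["scene"]["img"][270:430,90:270]; g=fs["side"]["img"][310:470,290:470]
cv2.imwrite("pics/crop1.png",np.hstack([cv2.resize(f,(400,356)),cv2.resize(g,(400,356))])[:,:,::-1])
E
```

```text
blue_bottle_center scene [([375.4, 298.4], 0.55)]
blue_bottle_center side [([384.8, 262.9], 0.73)]
blue_bottle_center wrist [([367.1, 299.9], 0.64)]
   -> [ 0.6148 -0.0676  0.0645] [0.0348 0.0107 0.027 ]
yellow_bottle_center scene [([363.1, 243.6], 0.71)]
yellow_bottle_center side [([353.4, 232.9], 0.83), ([376.7, 264.9], 0.74), ([382.8, 283.0], 0.58)]
yellow_bottle_center wrist []
   -> [0.5696 0.0239 0.081 ] [0.0026 0.0026]
full_jar_center scene [([379.1, 286.8], 0.97)]
full_jar_center side [([377.2, 284.5], 0.29)]
full_jar_center wrist [([402.7, 230.0], 0.91)]
   -> [ 0.6211 -0.024   0.0001] [0.0358 0.0422 0.0195]
used_jar_center scene [([140.2, 353.0], 0.56)]
used_jar_center side [([340.6, 426.2], 0.68), ([285.3, 190.3], 0.2)]
used_jar_center wrist []
   -> [ 0.3988 -0.3432  0.027 ] [0.0031 0.0031]
blue_coaster_top scene [([335.7, 315.5], 0.64)]
blue_coaster_top side [([378.7, 285.8], 0.54), ([385.8, 259.2], 0.49)]
blue_coaster_top wrist []
   -> [ 0.5894 -0.0815  0.0059] [0.0022 0.0022]
yellow_coaster_top scene [([358.0, 269.2], 0.43)]
yellow_coaster_top side [([351.1, 251.0], 0
[... 225 characters left out ...]
.]
work_pad_top scene [([240.5, 308.3], 0.96), ([205.8, 385.6], 0.69)]
work_pad_top side [([327.1, 338.6], 0.96), ([390.1, 385.7], 0.8)]
work_pad_top wrist [([243.9, 341.3], 0.67), ([296.3, 418.1], 0.53)]
   pad scene [ 0.4468 -0.1726  0.006 ]
   pad scene [ 0.5095 -0.3102  0.006 ]
   pad side [ 0.4404 -0.1663  0.006 ]
   pad side [ 0.513  -0.2986  0.006 ]
side_mat_top scene [([396.1, 193.7], 0.82), ([365.7, 301.3], 0.37)]
side_mat_top side [([288.5, 189.3], 0.96)]
side_mat_top wrist []
   -> [0.4985 0.2867 0.0123] [0.008 0.008]
rack scene [([365.8, 302.7], 0.96)]
rack side [([375.9, 266.4], 0.58)]
rack wrist [([382.9, 224.5], 0.93)]
   -> [ 0.6136 -0.0213 -0.0018] [0.0019 0.0041 0.004 ]
1.9
```

View pics/crop1.png

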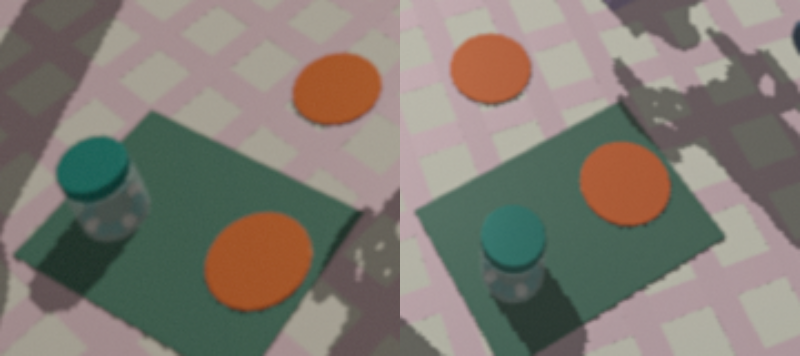

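```bash
python3 - <<'E'
from h import *
import pickle
fs={n:frame(n) for n in ["scene","side","wrist"]}
for c in fs:
    for n in ["rack","side_mat_top","used_jar_center","back_pad_top"]:
        fs[c]["m_"+n]=[(l["mask"],l["score"],l["centre"]) for l in silhouettes(c,n)]
        print(c,n,[(int(l["mask"].sum()),round(l["score"],2),np.round(l["centre"])) for l in silhouettes(c,n)])
pickle.dump(fs,open("f0.pkl","wb"))
for c,n in [("scene",(300,200,440,370)),("side",(320,200,450,315)),("wrist",(290,90,480,360))]:
    x0,y0,x1,y1=n; im=fs[c]["img"][y0:y1,x0:x1]; s=min(800/(x1-x0),600/(y1-y0))
    cv2.imwrite(f"pics/rack_{c}.png",cv2.resize(im,None,fx=s,fy=s)[:,:,::-1])
    print(c,s)
E
```

```text
scene rack [(5187, 0.98, array([382., 325.])), (1424, 0.2, array([139., 352.]))]
scene side_mat_top [(2870, 0.82, array([403., 196.]))]
scene used_jar_center [(1148, 0.54, array([378., 287.]))]
scene back_pad_top [(470, 0.9, array([372., 308.]))]
side rack [(3186, 0.6, array([398., 268.])), (1170, 0.27, array([381., 265.]))]
side side_mat_top [(2607, 0.65, array([284., 192.]))]
side used_jar_center [(1076, 0.8, array([341., 423.]))]
side back_pad_top [(104, 0.62, array([398., 258.]))]
wrist rack [(15815, 0.84, array([411., 187.]))]
wrist side_mat_top []
wrist used_jar_center [(389, 0.43, array([299., 406.]))]
wrist back_pad_top [(1004, 0.64, array([398., 203.])), (2480, 0.2, array([405., 230.]))]
scene 3.5294117647058822
side 5.217391304347826
wrist 2.2222222222222223
```

View pics/rack_wrist.png

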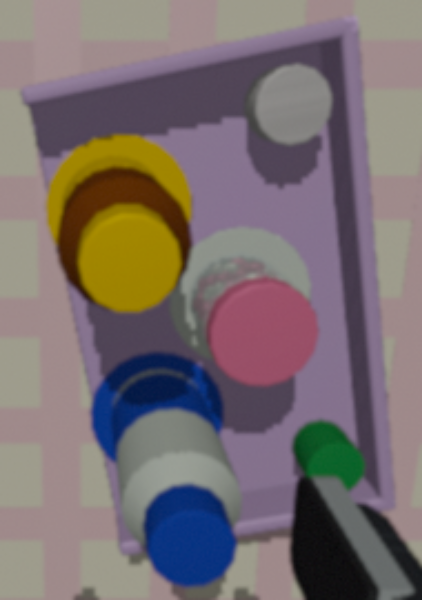

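View pics/rack_scene.png

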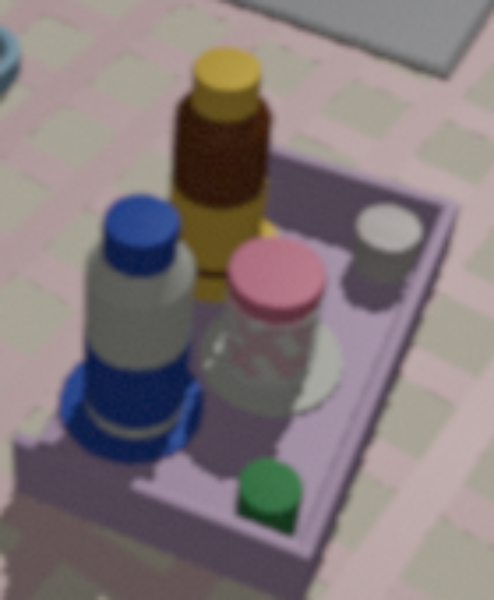

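```bash
python3 - <<'E'
import pickle
from h import *
np.set_printoptions(precision=4,suppress=True)
fs=pickle.load(open("f0.pkl","rb"))
w,s,d=fs["wrist"],fs["scene"],fs["side"]
for n,a,b in [("ycap",(348.5,206),(364.3,220.4)),("bcap",(375.5,330.8),(340.5,262.9)),("pink",(408,239.4),(378.5,277))]:
    print(n,*tri([ray(w,a),ray(s,b)]))
for n,a in [("ycoast",(344,182)),("bcoast",(360.6,276.7)),("white",(398.5,223.6))]: print(n,onz(w,a,.013))
for a in [(448.4,99),(301,132.7),(465.5,318),(345,338)]: print("corner",onz(w,a,.04))
# mats & pads by colour
hsv={k:cv2.cvtColor(f["img"],cv2.COLOR_RGB2HSV) for k,f in fs.items()}
def comps(m,mn=150):
    n,l,st,c=cv2.connectedComponentsWithStats(m.astype(np.uint8))
    return [(c[i],st[i]) for i in range(1,n) if st[i,4]>mn]
for k in ("scene","side","wrist"):
    h=hsv[k]; m=(h[...,0]>5)&(h[...,0]<14)&(h[...,1]>150)&(h[...,2]>120)
    for c,st in comps(m): print("orange",k,c,st,onz(fs[k],c,.004))
    h=hsv[k]; m=(h[...,0]>80)&(h[...,0]<95)&(h[...,1]>130)&(h[...,2]>60)
    for c,st in comps(m): print("teal",k,c,st)
for k in ("scene","side"):
    M=fs[k]["m_side_mat_top"][0][0].astype(np.uint8)
    hull=cv2.convexHull(cv2.findContours(M,0,2)[0][0]); ap=cv2.approxPolyDP(hull,6,True)[:,0]
    print(k,ap.tolist()); print(np.array([onz(fs[k],p,.003) for p in ap.astype(float)]))
E
```

```text
ycap [0.5671 0.0287 0.1338] [np.float64(0.0005214104081561963), np.float64(0.0005214104081563015)]
bcap [ 0.5924 -0.0778  0.1336] [np.float64(0.00023800881252264547), np.float64(0.00023800881252240412)]
pink [ 0.6295 -0.017   0.072 ] [np.float64(0.000289857841987403), np.float64(0.0002898578419876259)]
ycoast [0.5707 0.0295 0.013 ]
bcoast [ 0.5925 -0.0825  0.013 ]
white [ 0.6331 -0.0171  0.013 ]
corner [0.6647 0.1099 0.04  ]
corner [0.5271 0.0803 0.04  ]
corner [ 0.7115 -0.1219  0.04  ]
corner [ 0.5736 -0.1488  0.04  ]
orange scene [241.1562 309.6713] [222 295  39  31 928] [ 0.4486 -0.1731  0.004 ]
orange scene [205.7416 387.0648] [ 183  366   47   43 1575] [ 0.5101 -0.3114  0.004 ]
teal scene [131.2956 344.4516] [116 332  32  26 609]
orange side [330.4291 340.5622] [314 326  34  30 804] [ 0.4454 -0.1715  0.004 ]
orange side [390.9464 392.2665] [ 372  374   39   37 1137] [ 0.5096 -0.3098  0.004 ]
teal side [340.881  416.2729] [328 403  27  27 546]
scene [[347, 193], [368, 169], [447, 189], [426, 221]]
[[0.404  0.2194 0.003 ]
 [0.3897 0.3318 0.003 ]
 [0.5833 0.3726 0.003 ]
 [0.5974 0.2393 0.003 ]]
side [[328, 194], [259, 219], [242, 189], [309, 169]]
[[0.5949 0.2553 0.003 ]
 [0.4004 0.2231 0.003 ]
 [0.3867 0.3558 0.003 ]
 [0.5827 0.3779 0.003 ]]
```

```bash
python3 - <<'E'
import pickle,cv2
fs=pickle.load(open("f0.pkl","rb"))
import numpy as np
a=cv2.resize(fs["scene"]["img"][155:235,340:460],(400,267),interpolation=cv2.INTER_CUBIC);b=cv2.resize(fs["side"]["img"][155:235,230:350],(400,267),interpolation=cv2.INTER_CUBIC)
c=cv2.resize(fs["side"]["img"][195:315,320:450],(400,369));d=cv2.resize(fs["scene"]["img"][310:440,90:260],(400,306))
o=np.zeros((600,800,3),np.uint8);o[:267,:400]=a;o[:267,400:]=b;o[267:,:400]=c[:333];o[267:573,400:]=d
cv2.imwrite("pics/m.png",o[:,:,::-1])
E
```

```text
(no output)
```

View pics/m.png

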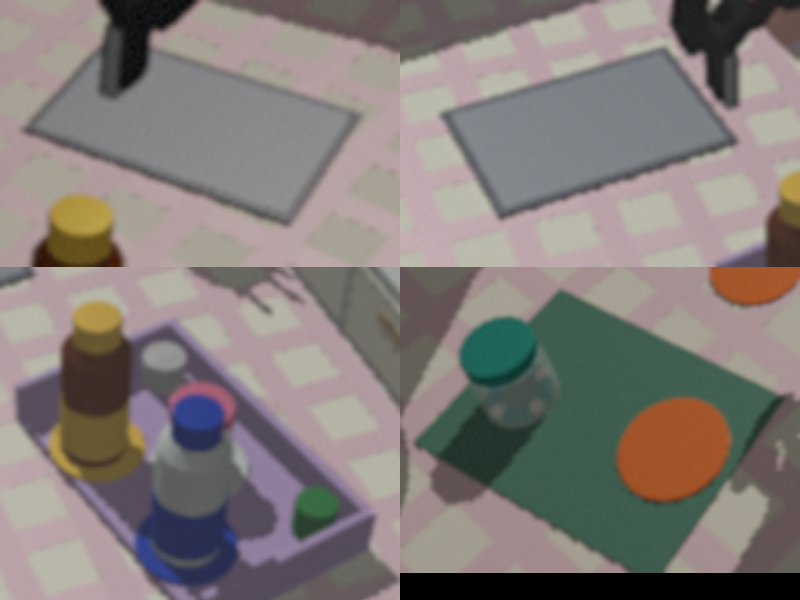

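```bash
cat >> h.py <<'E'
def down(yaw): return (R.from_euler('z',yaw)*R.from_rotvec([np.pi,0,0])).as_rotvec()
def tick(t=""):
    s=get_state(); print(t,"t=%.1f"%s['clock'],np.round(s['position'],4),"gap %.3f"%s['finger_gap'],"F",np.round(s['contact_force'],1),"q",np.round(s['q'],2))
def pick(xy,z,yaw,zs,N,top=0.24,v=0.2):
    movep([xy[0],xy[1],zs],down(yaw)); tick("above")
    hit=move_l([xy[0],xy[1],z],v,until_force=12); tick("down hit=%s"%hit)
    if hit: return False
    grab(N); tick("grabbed")
    move_l([xy[0],xy[1],top],v); tick("lifted"); return True
def place(xy,z,yaw,zs=0.24,v=0.2):
    movep([xy[0],xy[1],zs],down(yaw))
    move_l([xy[0],xy[1],z+0.012],v)
    hit=move_l([xy[0],xy[1],z-0.003],0.03,until_force=4); tick("down hit=%s"%hit)
    let_go(); tick("open")
    move_l([xy[0],xy[1],zs],v); tick("up")
E
python3 - <<'E'
from h import *
for y in (np.pi/2+.195,-np.pi/2+.195):
    for p in [(0.567,.0287,.24),(.567,.0287,.076),(.592,-.08,.076),(.633,-.017,.03),(.492,.3,.066),(.541,.31,.24),(.51,-.31,.02),(.4,-.343,.02),(.4,-.343,.24)]:
        q=ik(p,down(y)); print(round(y,2),p,None if q is None else np.round(q,2))
E
```

```text
1.77 (0.567, 0.0287, 0.24) [-0.08  0.34 -0.09  1.14  0.   -0.27]
1.77 (0.567, 0.0287, 0.076) [-0.08  0.48 -0.33  0.76  0.   -0.27]
1.77 (0.592, -0.08, 0.076) [-0.26  0.53 -0.24  0.8   0.   -0.45]
1.77 (0.633, -0.017, 0.03) [-0.14  0.64 -0.18  0.75  0.   -0.34]
1.77 (0.492, 0.3, 0.066) [ 0.42  0.51 -0.31  0.75  0.    0.22]
1.77 (0.541, 0.31, 0.24) [0.4  0.45 0.07 1.19 0.   0.21]
1.77 (0.51, -0.31, 0.02) [-0.67  0.59 -0.3   0.68  0.   -0.86]
1.77 (0.4, -0.343, 0.02) [-0.85  0.49 -0.49  0.59  0.   -1.04]
1.77 (0.4, -0.343, 0.24) [-0.85  0.26 -0.2   1.11  0.   -1.04]
-1.38 (0.567, 0.0287, 0.24) [-0.08  0.34 -0.09  1.14  0.    2.87]
-1.38 (0.567, 0.0287, 0.076) [-0.08  0.48 -0.33  0.76  0.    2.87]
-1.38 (0.592, -0.08, 0.076) [-0.26  0.53 -0.24  0.8   0.    2.69]
-1.38 (0.633, -0.017, 0.03) [-0.14  0.64 -0.18  0.75  0.    2.8 ]
-1.38 (0.492, 0.3, 0.066) [ 0.42  0.51 -0.31  0.75  0.   -2.92]
-1.38 (0.541, 0.31, 0.24) [ 0.4   0.45  0.07  1.19  0.   -2.93]
-1.38 (0.51, -0.31, 0.02) [-0.67  0.59 -0.3   0.68  0.    2.28]
-1.38 (0.4, -0.343, 0.02) [-0.85  0.49 -0.49  0.59  0.    2.1 ]
-1.38 (0.4, -0.343, 0.24) [-0.85  0.26 -0.2   1.11  0.    2.1 ]
```

```bash
python3 - <<'E'
from h import *
Y=np.pi/2+.195
if pick((.568,.029),.077,Y,.24,30):
    f=frame("scene"); cv2.imwrite("pics/s1.png",f["img"][:,:,::-1])
    f=frame("wrist"); cv2.imwrite("pics/w1.png",f["img"][:,:,::-1])
E
```

```text
above t=4.8 [0.5679 0.0289 0.2399] gap 1.003 F [-0.1  0.  -1.4] q [-0.08  0.34 -0.09  1.14 -0.   -0.27]
down hit=False t=5.7 [0.5689 0.0289 0.078 ] gap 1.001 F [ 0.5 -0.3 -0.3] q [-0.08  0.48 -0.32  0.77 -0.   -0.27]
grabbed t=6.2 [0.569  0.0289 0.0783] gap 0.558 F [-1.  -0.6  4.7] q [-0.08  0.48 -0.32  0.77  0.   -0.27]
lifted t=7.1 [0.5671 0.0291 0.2386] gap 0.565 F [ 0.4  0.8 -2.9] q [-0.08  0.34 -0.09  1.14 -0.   -0.27]
```

View pics/s1.png

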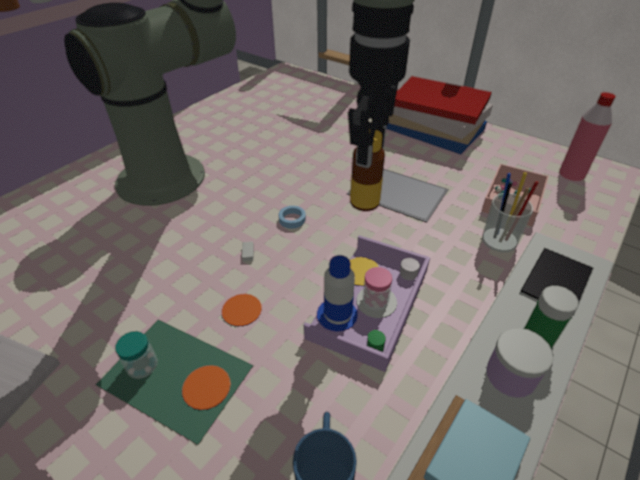

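View pics/w1.png

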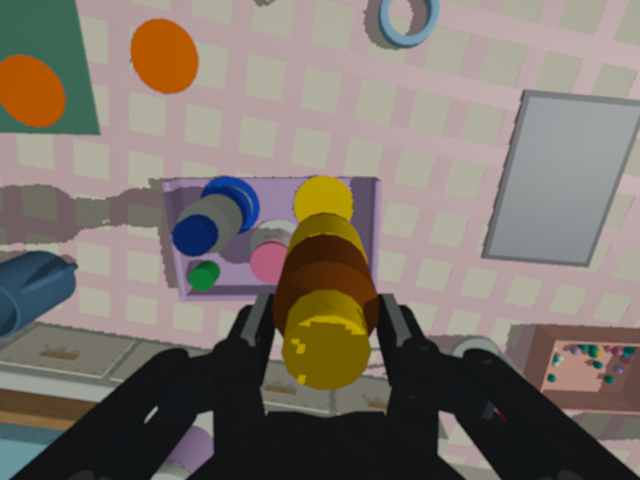

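```bash
python3 - <<'E'
from h import *
np.set_printoptions(precision=4,suppress=True)
f=frame("wrist")
a,b,c=[onz(f,p,.003) for p in [(525,90),(482,257),(590,267)]]
ctr=(a+c)/2; ax=(a-b); print(a,b,c,"ctr",ctr,"len",np.linalg.norm(b-a),np.linalg.norm(c-b),ax)
h=cv2.cvtColor(f["img"],cv2.COLOR_RGB2HSV); m=((h[...,0]>5)&(h[...,0]<14)&(h[...,1]>150)).astype(np.uint8)
n,l,st,cc=cv2.connectedComponentsWithStats(m)
for i in range(1,n):
    if st[i,4]>300: print("orange",cc[i],st[i],onz(f,cc[i],.006))
print("yc",onz(f,(323.5,202),.013))
tick()
E
```

```text
[0.4023 0.2209 0.003 ] [0.5984 0.2414 0.003 ] [0.5845 0.3825 0.003 ] ctr [0.4934 0.3017 0.003 ] len 0.1971371753190671 0.1418104679086804 [-0.1961 -0.0205  0.    ]
orange [318.8444 274.4347] [ 272  236  107   98 3071] [0.6619 0.0397 0.006 ]
yc [0.5656 0.027  0.013 ]
 t=7.3 [0.567  0.0291 0.2384] gap 0.567 F [ 0.1 -0.5 -1.8] q [-0.08  0.35 -0.09  1.14 -0.   -0.27]
```

```bash
python3 - <<'E'
from h import *
Y=np.pi/2+.195
place((.5432,.3072),.068,np.pi/2+.105)
f=frame("scene"); cv2.imwrite("pics/s2.png",f["img"][:,:,::-1])
if pick((.593,-.079),.077,Y,.24,30):
    place((.4438,.2968),.068,np.pi/2+.105)
for n in ("scene","wrist"):
    f=frame(n); cv2.imwrite(f"pics/{n}3.png",f["img"][:,:,::-1])
E
```

```text
down hit=True t=9.8 [0.5437 0.3067 0.068 ] gap 0.565 F [ 0.8 -1.   4.3] q [ 0.4   0.58 -0.17  0.82 -0.    0.29]
open t=10.2 [0.5426 0.3068 0.067 ] gap 0.998 F [ 0.2  0.2 -0.2] q [ 0.4   0.58 -0.18  0.82 -0.    0.29]
up t=11.2 [0.5425 0.3069 0.2387] gap 1.003 F [-0.4  0.5 -1. ] q [ 0.4   0.45  0.07  1.19 -0.    0.29]
above t=12.7 [ 0.5931 -0.078   0.2399] gap 0.998 F [-0.7  0.6 -0.3] q [-0.25  0.4  -0.01  1.16  0.   -0.45]
down hit=False t=13.7 [ 0.5939 -0.0788  0.078 ] gap 0.996 F [-0.  -0.9 -0. ] q [-0.26  0.53 -0.24  0.8  -0.   -0.45]
grabbed t=14.1 [ 0.5939 -0.0793  0.0783] gap 0.561 F [-1.1  0.5  5.7] q [-0.26  0.53 -0.24  0.8   0.   -0.45]
lifted t=15.1 [ 0.5921 -0.0788  0.2386] gap 0.564 F [-0.1  0.4 -2.6] q [-0.26  0.4  -0.01  1.16  0.   -0.45]
down hit=True t=18.0 [0.4444 0.2963 0.068 ] gap 0.563 F [-0.4 -0.6  4.4] q [ 0.45  0.44 -0.43  0.71 -0.    0.35]
open t=18.5 [0.4435 0.2964 0.0674] gap 1.001 F [ 0.4 -0.4  0.3] q [ 0.45  0.44 -0.43  0.71 -0.    0.35]
up t=19.5 [0.4431 0.2965 0.2389] gap 1.000 F [ 0.6 -0.1 -0.9] q [ 0.45  0.28 -0.18  1.11 -0.    0.35]
```

View pics/scene3.png

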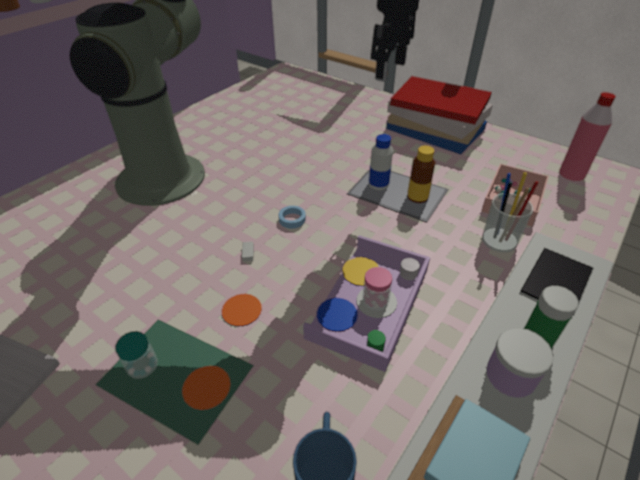

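View pics/wrist3.png

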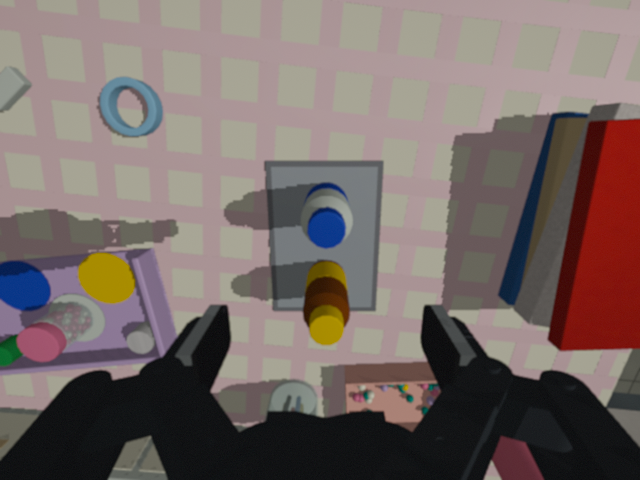

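```bash
cat >> h.py <<'E'
def blobs(f,lo,hi,mn=300):
    h=cv2.cvtColor(f["img"],cv2.COLOR_RGB2HSV); m=cv2.inRange(h,np.array(lo),np.array(hi))
    n,l,st,cc=cv2.connectedComponentsWithStats(m); out=[]
    for i in range(1,n):
        if st[i,4]>mn:
            c=max(cv2.findContours((l==i).astype(np.uint8),0,2)[0],key=len); e=cv2.fitEllipse(cv2.convexHull(c)) 
            out.append((cc[i],e[0],e[1],st[i,4]))
    return out
E
python3 - <<'E'
from h import *
import pickle
np.set_printoptions(precision=4,suppress=True)
Y=np.pi/2+.195
V=[]
for p in [(.57,-.025,.25),(.62,-.02,.25),(.47,-.31,.25)]:
    movep(p,down(Y)); sleep(.2); f=frame("wrist"); V.append(f); cv2.imwrite(f"pics/v{len(V)}.png",f["img"][:,:,::-1]); tick()
    for nm,lo,hi,z in [("yel",(20,150,80),(32,255,255),.013),("blue",(108,150,60),(125,255,255),.013),("pink",(165,90,90),(179,255,255),.075),("orange",(5,150,80),(14,255,255),.006),("teal",(82,150,50),(95,255,255),.065)]:
        for b in blobs(f,lo,hi): print(nm,np.array(b[1]),np.array(b[2]),b[3],onz(f,b[1],z))
    for n in ("full_jar_center","back_pad_top","used_jar_center"): print(n,[(l["centre"],l["score"]) for l in tip_of("wrist",n)])
pickle.dump(V,open("v.pkl","wb"))
E
```

```text
t=21.1 [ 0.5699 -0.0239  0.2501] gap 0.994 F [ 0.9  0.5 -0.6] q [-0.17  0.34 -0.07  1.16  0.   -0.37]
yel [365.8943 207.8787] [55.0265 57.6201] 2498 [0.5686 0.0273 0.013 ]
yel [599.1072 232.8433] [43.6594 63.207 ] 1202 [0.5426 0.322  0.013 ]
blue [622.9611 149.5044] [46.5623 54.4062] 1368 [0.4434 0.3033 0.013 ]
blue [274.9886 208.2367] [54.0918 57.3897] 2449 [ 0.5911 -0.0826  0.013 ]
pink [320.5639 263.5587] [40.95   41.1123] 1328 [ 0.6274 -0.0173  0.075 ]
orange [217.4357  64.6708] [62.2926 72.322 ] 2523 [ 0.4459 -0.1694  0.006 ]
orange [87.1104 98.2524] [59.4256 74.9711] 3500 [ 0.5092 -0.3101  0.006 ]
full_jar_center [([318.8, 256.9], 0.78)]
back_pad_top []
used_jar_center [([320.4, 255.3], 0.25)]
 t=21.8 [ 0.6193 -0.02    0.2502] gap 1.004 F [ 0.8 -0.2 -0.5] q [-0.15  0.44  0.08  1.21 -0.   -0.35]
yel [372.4098 167.2732] [58.2782 60.9265] 2800 [0.5685 0.0273 0.013 ]
yel [616.8337 192.4254] [44.7405 70.7181] 1315 [0.5408 0.3238 0.013 ]
yel [591.0929 385.4809] [  7.2885 113.3316] 487 [0.8137 0.4185 0.013 ]
blue [636.0325 101.2645] [40.2893 52.7789] 989 [0.4427 0.297  0.013 ]
blue [2
[... 384 characters left out ...]
-0.3092  0.2499] gap 0.998 F [-0.  -0.6  0.7] q [-0.71  0.33 -0.09  1.16  0.   -0.91]
yel [ 31.7573 122.1044] [206.4336 248.3211] 24626 [ 0.4477 -0.6521  0.013 ]
yel [551.5773 317.1257] [42.8219 55.0718] 1866 [0.5683 0.0274 0.013 ]
blue [471.1733 316.022 ] [43.1667 47.6061] 1346 [ 0.5885 -0.0808  0.013 ]
pink [529.1783 368.8289] [19.2848 37.2213] 386 [ 0.6144 -0.0246  0.075 ]
orange [437.588  201.3711] [52.6262 58.452 ] 398 [ 0.4452 -0.1711  0.006 ]
orange [318.508  228.8494] [53.6876 55.8617] 2337 [ 0.5093 -0.31    0.006 ]
teal [302.514  134.8075] [46.3254 48.8666] 1782 [ 0.3992 -0.3464  0.065 ]
full_jar_center [([517.3, 362.8], 0.95)]
back_pad_top []
used_jar_center [([304.2, 137.5], 0.8)]
```

View pics/v1.png

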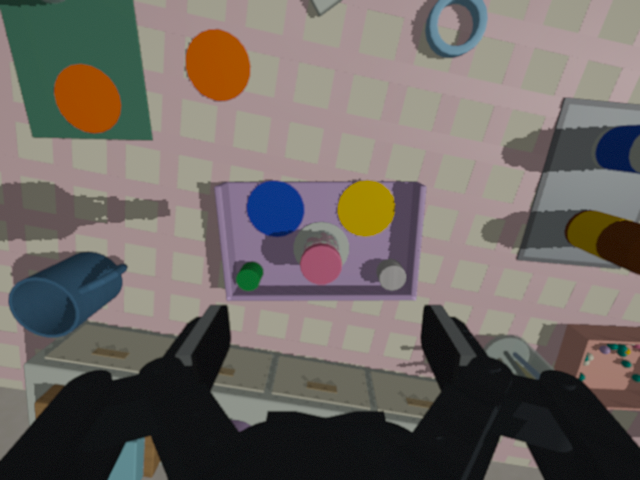

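View pics/v3.png

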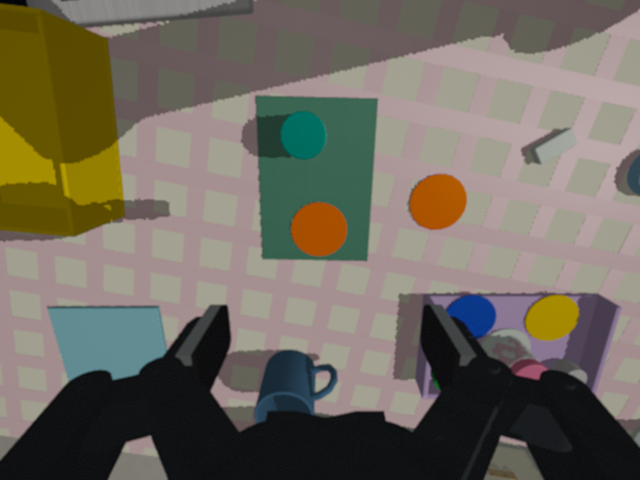

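```bash
python3 - <<'E'
from h import *
import pickle
V=pickle.load(open("v.pkl","rb"))
a,b=[blobs(f,(165,90,90),(179,255,255))[0][1] for f in V[:2]]
print("pink lid",tri([ray(V[0],a),ray(V[1],b)]))
print("yellow c",tri([ray(V[0],(365.9,207.9)),ray(V[1],(372.4,167.3))])[0])
print("orange",tri([ray(V[0],(87.11,98.25)),ray(V[2],(318.5,228.85))])[0])
print("teal", tri([ray(V[2],(302.5,134.8)),ray(pickle.load(open('f0.pkl','rb'))["scene"],(130,342))])[0])
Y=np.pi/2+.2
ok=pick((.629,-.0174),.030,Y,.2,25,top=.2)
for n in ("scene","wrist"):
    f=frame(n); cv2.imwrite(f"pics/{n}4.png",f["img"][:,:,::-1])
E
```

```text
pink lid (array([ 0.62930468, -0.0171105 ,  0.0702888 ]), [np.float64(7.22820447293962e-05), np.float64(7.228204472939248e-05)])
yellow c [0.56850255 0.02719778 0.01372321]
orange [ 0.50923906 -0.30997086  0.00616325]
teal [ 0.39920131 -0.34631876  0.06613984]
above t=24.9 [ 0.629  -0.0186  0.2003] gap 0.996 F [ 0.6 -0.5 -0.1] q [-0.15  0.48  0.02  1.11 -0.   -0.35]
down hit=False t=25.9 [ 0.6301 -0.018   0.0313] gap 0.998 F [ 0.4  0.2 -0. ] q [-0.15  0.63 -0.19  0.75 -0.   -0.34]
grabbed t=26.4 [ 0.6297 -0.0174  0.0312] gap 0.537 F [-1.2  0.   5.9] q [-0.14  0.63 -0.19  0.75  0.   -0.34]
lifted t=27.4 [ 0.6281 -0.0173  0.1985] gap 0.543 F [-0.9 -0.2 -1.6] q [-0.14  0.48  0.01  1.11 -0.   -0.34]
```

View pics/wrist4.png

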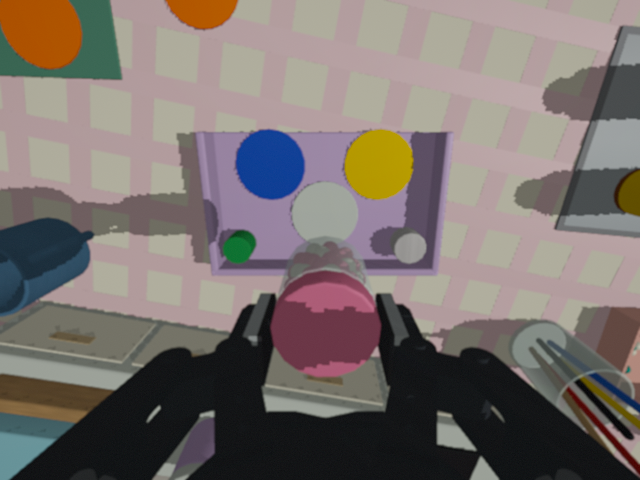

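```bash
python3 - <<'E'
from h import *
np.set_printoptions(precision=4,suppress=True)
f=frame("wrist"); print("white",onz(f,(325,213),.013))
Y=np.pi/2+.2
place((.5093,-.310),.0243,Y,zs=.2)
f=frame("scene"); cv2.imwrite("pics/s5.png",f["img"][:,:,::-1])
movep((.47,-.31,.25),down(Y)); sleep(.2)
f=frame("wrist"); cv2.imwrite("pics/w5.png",f["img"][:,:,::-1])
for nm,lo,hi,z in [("pink",(165,90,90),(179,255,255),.068),("orange",(5,150,80),(14,255,255),.006),("teal",(82,150,50),(95,255,255),.065)]:
    for b in blobs(f,lo,hi): print(nm,np.array(b[1]),np.array(b[2]),b[3],onz(f,b[1],z))
E
```

```text
white [ 0.6302 -0.0167  0.013 ]
down hit=True t=30.1 [ 0.5096 -0.3104  0.0238] gap 0.547 F [ 0.3 -0.1  3.2] q [-0.67  0.59 -0.3   0.69 -0.   -0.87]
open t=30.6 [ 0.5089 -0.3097  0.0232] gap 1.002 F [-0.5  0.4  0.7] q [-0.67  0.59 -0.3   0.69 -0.   -0.87]
up t=31.6 [ 0.5086 -0.3095  0.1988] gap 1.005 F [-0.2  0.2 -0.4] q [-0.67  0.42 -0.08  1.07 -0.   -0.87]
pink [317.2087 244.2881] [40.3115 42.0171] 1344 [ 0.5074 -0.3103  0.068 ]
orange [437.3915 203.1695] [52.6772 58.1487] 369 [ 0.4454 -0.1713  0.006 ]
orange [318.3321 230.1385] [53.4391 55.7235] 837 [ 0.5092 -0.3098  0.006 ]
teal [302.6129 136.1372] [46.7349 48.8038] 1802 [ 0.3992 -0.3464  0.065 ]
```

View pics/w5.png

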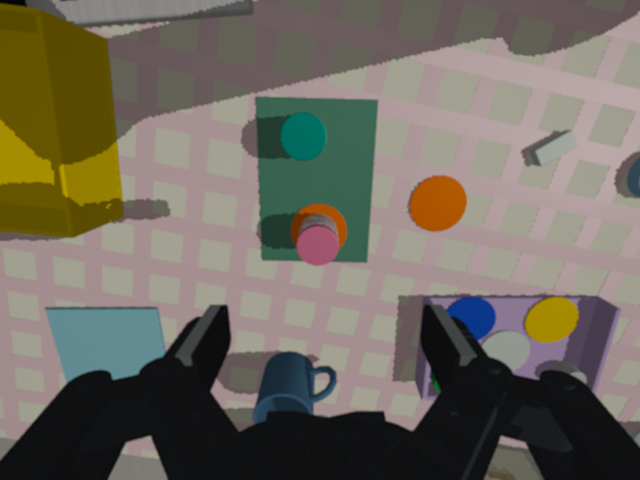

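View pics/s5.png

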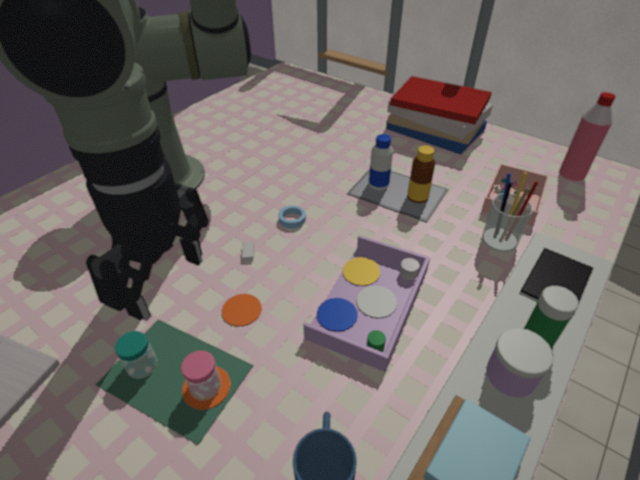

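```bash
python3 - <<'E'
from h import *
Y=np.pi/2+.2
if pick((.399,-.346),.020,Y,.2,25,top=.2):
    f=frame("scene"); cv2.imwrite("pics/s6.png",f["img"][:,:,::-1])
    place((.6305,-.017),.0305,Y,zs=.2)
    movep((.57,-.025,.25),down(Y)); sleep(.2)
    f=frame("wrist"); cv2.imwrite("pics/w6.png",f["img"][:,:,::-1])
    for b in blobs(f,(82,150,50),(95,255,255)): print("teal",b,onz(f,b[1],.075))
E
```

```text
above t=32.8 [ 0.3983 -0.3459  0.1991] gap 1.001 F [ 0.1  0.1 -0.3] q [-0.86  0.29 -0.27  1.01  0.   -1.05]
down hit=False t=33.8 [ 0.4    -0.3466  0.021 ] gap 0.998 F [ 1.1 -0.4  0.4] q [-0.85  0.49 -0.49  0.59  0.   -1.05]
grabbed t=34.2 [ 0.3994 -0.3464  0.021 ] gap 0.546 F [-0.   1.8  5.3] q [-0.85  0.49 -0.49  0.59  0.   -1.05]
lifted t=35.3 [ 0.3984 -0.3454  0.1989] gap 0.543 F [-0.2  0.3 -0.7] q [-0.85  0.29 -0.27  1.01  0.   -1.05]
down hit=True t=38.2 [ 0.6309 -0.017   0.0306] gap 0.543 F [ 0.2 -0.5  0.3] q [-0.14  0.63 -0.19  0.75 -0.   -0.34]
open t=38.7 [ 0.6301 -0.0169  0.0301] gap 1.001 F [ 0.2  0.  -0.5] q [-0.14  0.63 -0.19  0.75  0.   -0.34]
up t=39.7 [ 0.6297 -0.0169  0.1988] gap 0.999 F [-0.6 -0.1 -0.8] q [-0.14  0.48  0.02  1.11  0.   -0.34]
teal (array([321.24960506, 266.3436019 ]), (321.250244140625, 266.3175048828125), (39.67804718017578, 40.28521728515625), np.int32(1266)) [ 0.6292638  -0.01697296  0.075     ]
```

View pics/w6.png

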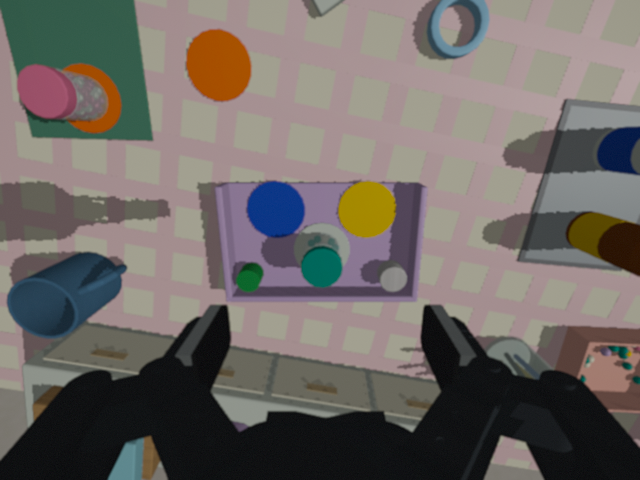

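```bash
python3 - <<'E'
from h import *
Y=np.pi/2+.2; M=np.pi/2+.105
if pick((.5432,.3072),.067,M,.24,30):
    place((.5685,.0273),.0782,Y)
    f=frame("scene"); cv2.imwrite("pics/s7.png",f["img"][:,:,::-1])
    if pick((.4438,.2968),.067,M,.24,30):
        place((.591,-.0826),.0782,Y)
movep((.52,-.02,.27),down(Y)); sleep(.2)
for n in ("wrist","scene","side"):
    f=frame(n); cv2.imwrite(f"pics/{n}8.png",f["img"][:,:,::-1])
E
```

```text
above t=41.6 [0.5436 0.3063 0.2399] gap 1.001 F [ 0.4 -0.8  0.2] q [ 0.4   0.45  0.07  1.19 -0.    0.29]
down hit=False t=42.6 [0.5443 0.3072 0.0682] gap 0.997 F [-0.1 -0.7  0.1] q [ 0.4   0.58 -0.17  0.82  0.    0.29]
grabbed t=43.1 [0.5439 0.3075 0.0684] gap 0.565 F [-1.2 -1.9  5.9] q [ 0.4   0.58 -0.17  0.82 -0.    0.29]
lifted t=44.1 [0.5424 0.3069 0.2385] gap 0.561 F [-0.7 -0.4 -3.1] q [0.4  0.45 0.07 1.19 0.   0.29]
down hit=True t=46.5 [0.5692 0.0264 0.0782] gap 0.558 F [ 0.7 -0.8  2.8] q [-0.08  0.48 -0.32  0.77 -0.   -0.28]
open t=47.0 [0.5678 0.0274 0.0773] gap 0.998 F [-0.  -0.   0.4] q [-0.08  0.48 -0.32  0.77 -0.   -0.28]
up t=47.9 [0.5678 0.0274 0.2388] gap 0.998 F [-0.1 -0.4 -0.4] q [-0.08  0.35 -0.09  1.14 -0.   -0.28]
above t=49.1 [0.4443 0.2962 0.2398] gap 1.002 F [ 0.6 -0.4 -0.8] q [ 0.45  0.28 -0.18  1.11 -0.    0.35]
down hit=False t=50.1 [0.4449 0.2969 0.0679] gap 0.997 F [ 0.1 -0.5  0.5] q [ 0.45  0.44 -0.43  0.7  -0.    0.35]
grabbed t=50.6 [0.4445 0.2971 0.0683] gap 0.563 F [-1.  -1.1  5.4] q [ 0.45  0.44 -0.43  0.7  -0.    0.35]
lifted t=51.6 [0.4431 0.2964 0.2388] gap 0.560 F [-0.2 -0.  -0.9] q [ 0.45  0.28 -0.18  1.11 -0.    0.35]
down hit=True t=54.4 [ 0.5917 -0.0836  0.0782] gap 0.562 F [ 0.1 -1.2  2.8] q [-0.26  0.52 -0.24  0.8  -0.   -0.46]
open t=54.9 [ 0.5904 -0.0824  0.0773] gap 1.001 F [-0.6 -1.4  0.1] q [-0.26  0.53 -0.25  0.8  -0.   -0.46]
up t=55.9 [ 0.5903 -0.0824  0.2388] gap 0.999 F [-0.1 -0.7 -0.3] q [-0.26  0.4  -0.01  1.16 -0.   -0.46]
```

View pics/wrist8.png

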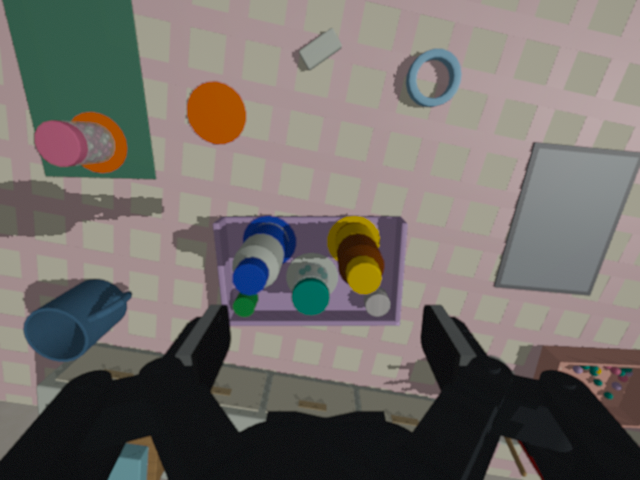

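View pics/scene8.png

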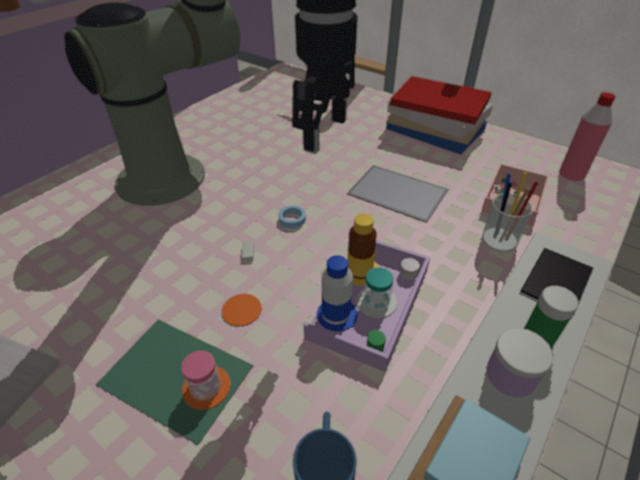

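View pics/side8.png

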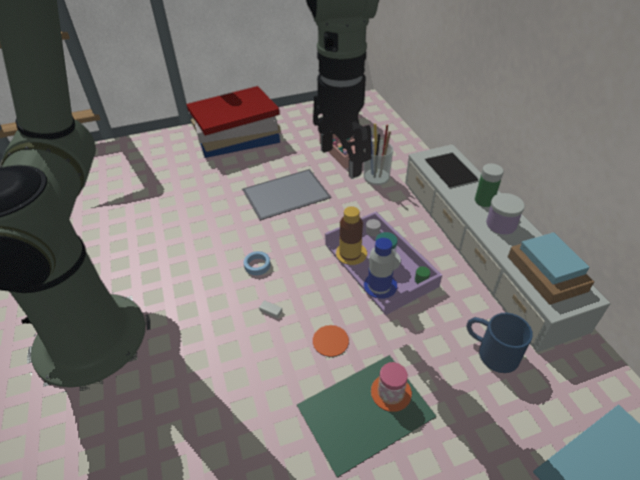

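```bash
python3 - <<'E'
from h import *
np.set_printoptions(precision=4,suppress=True)
Y=np.pi/2+.2
V=[]
for p in [(.52,-.02,.27),(.60,-.02,.27)]:
    movep(p,down(Y)); sleep(.2); V.append(frame("wrist"))
i=V[0]["img"][190:340,200:430]; j=V[1]["img"][120:340,200:430]
cv2.imwrite("pics/z1.png",cv2.resize(i,None,fx=3.4,fy=3.4)[:,:,::-1]);cv2.imwrite("pics/z2.png",cv2.resize(j,None,fx=2.7,fy=2.7)[:,:,::-1])
tick()
E
```

```text
t=57.9 [ 0.5993 -0.0199  0.2704] gap 0.999 F [ 0.2 -0.2 -0.2] q [-0.16  0.39  0.06  1.24 -0.   -0.36]
```

View pics/z1.png

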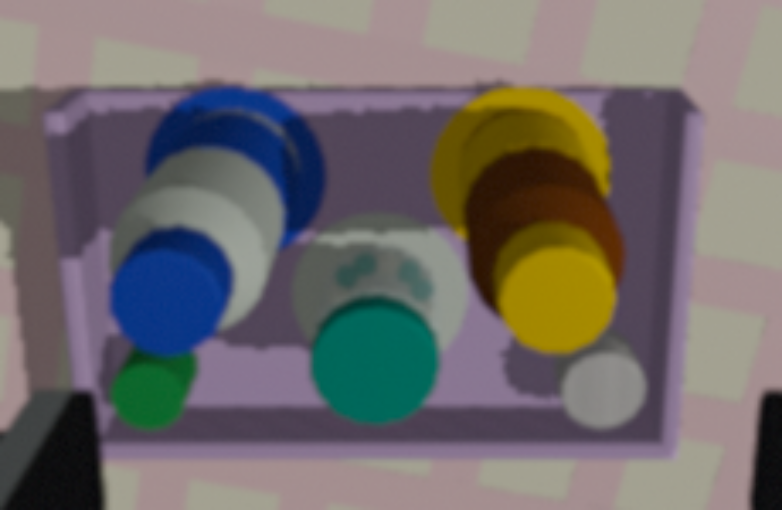

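View pics/z2.png

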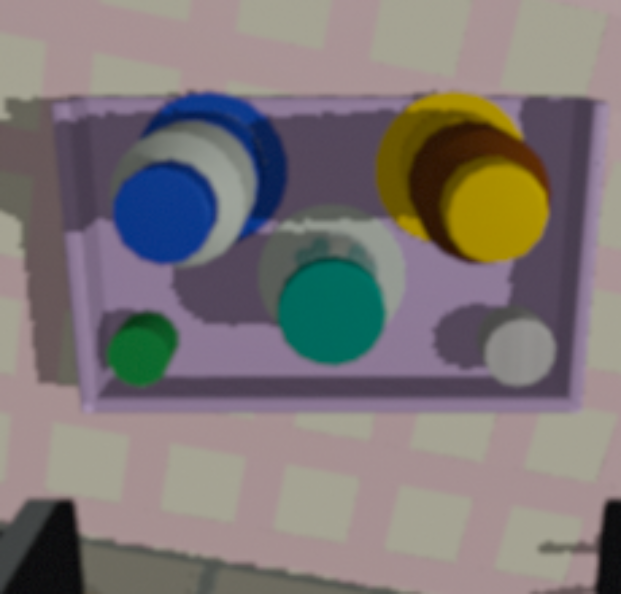

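```bash
python3 - <<'E'
from h import *
np.set_printoptions(precision=4,suppress=True)
f=frame("wrist"); g=dict(f); g["T"]=f["T"].copy(); g["T"][:3,3]-=[.0797,0,0]
for n,a,b,z in [("blue",(249.4,276.8),(261.1,198.9),.139),("yellow",(363.5,278.2),(383.3,198.5),.139),("teal",(310.3,296.5),(322.6,235.2),.075)]:
    print(n,tri([ray(g,a),ray(f,b)]),onz(f,b,z))
E
```

```text
blue (array([ 0.5896, -0.0821,  0.1339]), [np.float64(0.00023433831256788865), np.float64(0.00023433831256786564)]) [ 0.5884 -0.081   0.139 ]
yellow (array([0.5659, 0.0272, 0.1399]), [np.float64(0.0004511486356996254), np.float64(0.00045114863569962696)]) [0.5661 0.0269 0.139 ]
teal (array([ 0.6313, -0.0161,  0.0721]), [np.float64(0.0003369724549376665), np.float64(0.00033697245493767434)]) [ 0.6304 -0.0166  0.075 ]
```

All four objects are upright and within about 3 mm of their pad centres, against a margin of about 11 mm. Handing in.

```bash
python3 - <<'E'
from h import *
sleep(.5); tick(); print(sign_off())
E
```

```text
t=58.4 [ 0.6  -0.02  0.27] gap 0.997 F [-0.6  0.8 -0.7] q [-0.16  0.39  0.06  1.24  0.   -0.36]
the job is handed in; nothing more can be done
None
```

The jars are swapped and the job was handed in at 58.4 s of the 141 s allowed.

**Order:** I moved both bottles to the grey side mat, then the full jar to the orange pad on the craft mat. The used jar went to the rack's white pad after that, and last each bottle went back on the coaster of its cap's colour.

**Which orange pad:** There were two, at scene pixels (242,309) and (207,387). I used the second, at y ≈ -0.31 m, because it is farthest to the robot's right and lies on the green mat.

**Last checks:**
- **Position:** The last wrist-camera measurements put the bottles and the used jar within about 3 mm of their pad centres. The full jar was within about 2 mm when I measured it just after placing it.
- **Upright:** All four stand upright in the final pictures from all three cameras, and nothing was knocked over.
- **Forces:** The highest tool force in my printouts was about 6 N. Those are spot readings, not a continuous record.

**Disagreements:**
- **Heights:** My measured heights of the bottle caps and pink lid came out up to 5 mm below the stated ones.
- **Networks:** Several network detections in the rack were centimetres off. I used colour fits and edges picked from the pictures instead.

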